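# Fit the tube carousel on the mixer's spindle

## Task

Fit the empty tube carousel onto the tube mixer: pick it up by its square sleeve, lower it upright over the tall spindle without dropping or forcing it, and, pressing only lightly, turn it until its notches drop over the two drive dogs and it sits fully home on the drive plate. Let go of it there, and leave everything else on the bench where it is.

Things in the scene. Friction and masses are not known exactly. Their poses are not given: they have to be found in the camera images.
- carousel_mid (a point): Empty tube carousel, grey plastic, about 0.3 kg, upright on the bench: a disc 126 mm across with a square sleeve 32 x 32 mm rising from its middle to 105 mm above its foot; a bore 13.6 mm wide runs right through the sleeve. This point: on the bore's axis, half-way up, 52.5 mm above the foot. z up along the bore, x and y square to the sleeve's flats.
- carousel_foot (a point): Middle of the carousel's foot, on the bore's axis, same axes. The foot is 8 mm high (disc above it, 8 to 16 mm up) and has four notches 12 mm wide, open below, running outwards along +x, -x, +y and -y.
- carousel: The carousel as a whole, origin at its foot. Once home, the spindle stands 20 mm out of the sleeve's top: hold the carousel by the sleeve's top 40 mm (about 85 mm above the foot), so that the spindle has room below the gripper's body.
- seat (a point): On the tube mixer: middle of the drive plate's top, 52 mm above the bench, on the spindle's axis; z up, x and y along the housing's edges. The carousel is home when its foot is here. Two steel drive dogs on the plate, opposite one another, lie radially 19 to 34 mm from the axis, 6 mm wide and high, with round tops; their bearing is free and not given by these axes.
- spindle_tip (a point): Round tip of the spindle, a fixed steel rod 12 mm thick and 125 mm high above the drive plate, on the seat's axis; 177 mm above the bench.
- mixer: Tube mixer, fixed: white housing 170 x 170 x 44 mm, drive plate 100 mm across, spindle; origin on the bench under the spindle. Off its notches the carousel rests 6 mm high on the dogs; at most a quarter turn finds them, with 5 degrees of play each way. The plate's motor brake yields only above 0.4 N m. More than 35 N between carousel and mixer harms the bearing.
- cover: Bystander: a grey round lid 110 mm across, 14 mm thick, with a round knob 32 mm wide up to 40 mm high and no bore; origin at its underside.
- wire_rack: Bystander: white wire rack 88 x 176 x 60 mm holding orange-capped tubes; origin at the underside.
- grey_rack: Bystander: grey tube rack 50 x 160 x 70 mm with open tubes up to 102 mm; origin at the underside.
- bin: Bystander: yellow open bin 130 x 180 x 110 mm; origin at the underside.
- pipette: Bystander: white pipette lying flat, about 230 mm long, 24 mm thick; origin on the bench under its handle.
- tub: Bystander: white round tub 80 mm across, 60 mm high; origin at the underside.
Mind the look-alikes: they are no part of the job. Leave any green or purple look-alike of the carousel alone. Several things look just like the mixer: the one meant starts farthest from the robot's base.

How it is judged:
By the outcome, as a careful person would: the job done as asked, in the order asked, and still so for the second after the job is handed in, with the robot touching nothing.
It also fails if it takes over 64 s, if anything falls off the work surface, if the arm or the gripper's body presses on something with over 40 N, if the wrist force passes 120 N, or if a joint passes its speed limit or range.

## Robot

A 7-joint arm with a two-finger parallel gripper is mounted at the origin on the work surface. World frame = base frame: x ahead of the robot, y to its left, z up, the work surface at z = 0. Lengths are in m, angles in degrees, forces in N, time in s.
With the tool pointing down it reaches from about 0.425 to 0.825 m from the base axis. Payload 3.6 kg.
Tool frame: the origin (TCP) lies at the very end of the fingers, on their centre line; the grasp point (between the pads) lies 19 mm behind it; z points along the fingers, y is the line along which they close (so a half turn about z gives the same grasp; the last joint's range is limited). The gripper opens to 93 mm and grips with 3 to 60 N. Pads are 15 mm wide; open, the fingers measure 128 mm over their backs; the gripper's body (75 mm by 188 mm) begins 65 mm behind the grasp point.
Start: joints at [-77.664, 35.231, -0.722, 81.555, 0.464, 63.22, -2.315], TCP at [0.156, 0.631, 0.179] pointing down, gripper open.
Joint ranges: [-178.69, 178.69], [-17.37, 117.87], [-77.05, 75.6], [15.02, 138.74], [-78.02, 258.01], [0.78, 113.62], [-162.83, 162.83]. Speed limits (degrees/s): [159.86, 159.86, 180, 180, 180, 180, 180].

## Interface

Orientations are given as [roll, pitch, yaw] about the fixed x, y, z axes, in that order (R = Rz(yaw) Ry(pitch) Rx(roll)).
In Python, from rig import ctrl, vision, close_job gives the robot as it stands. The module is installed in compiled form; this text tells all that it offers.
- The arm moves only by the tool apply_moves, never from a script. Its argument "rows" is a list of rows, each an object of numbers: "dx", "dy", "dz": the shift along the tool's x, y, z in units of 40 mm (1.0 is 40 mm); "ax", "ay", "az": the turn, a rotation vector about the tool's x, y, z in units of 5 degrees (1.0 is 5 degrees); "hand": the finger opening in mm, from 0 to 93. In form: [{"dx": .., "dy": .., "dz": .., "ax": .., "ay": .., "az": .., "hand": ..}, ...]. A call has 1 to 20 rows; each row is the pose to reach, as a shift and turn from the pose commanded when the call began, along the tool's axes at that moment; what a row does not reach only later rows make up. A row lasts 1/10 s, in which the tool goes at most 50 mm and 8.59 degrees, less where a joint would pass 70% of its speed; a pose out of reach is approached as far as the arm can. A call with a gripper value outside its range is refused whole. The fingers move at their own pace and stop on an object; "newtons" is the grip in N (left out, the last holds). Time passes only in rows, so rows that repeat a pose let the fingers close. It gives the time, the measured TCP pose, the force, the opening and the grip force at its end, in the units of the state.
- ctrl.state(): the state, without advancing time (a new reading comes with each control period).
- vision.capture(name): name is "scene" or "top" or "wrist"; returns (picture, depth): 480x640x3 uint8, red, green, blue; 480x640 float32, m along the optical axis (not along the pixel's ray), 0 where there is no reading.
- vision.get_calibration(name): a dict with "fovy" (degrees; the focal length in pixels is half the picture's height over the tangent of half this angle, whatever the lens; pixels are square), "cx", "cy" (the principal point, pixels), "T" (4x4, takes a point from camera to world coordinates). Camera axes: x right, y down, z forward; pixel columns grow to the right and rows downward; lengths in m; the calibration is good to about 2 mm. The wrist camera is an equidistant fisheye: a pixel r from the principal point sees the ray r / f radians off the axis. A picture is of the moment at which its call begins: read the wrist's pose just before it. get_calibration takes no time and is no camera call; for the wrist camera it gives the pose at the moment of the call.
- close_job(): hands the job in; it is judged then, once.
The state is a dict: "t": time; "q": joint angles; "qvel": joint speeds; "effort": joint torques, N m; "eef_pos": TCP position; "ee_rot": TCP orientation; "wrist_force": force on the tool from outside, world axes, zero at the start; "torque": the same for the moment, N m; "grip_width": opening from 0.0 (shut) to 1.0 (fully open); "grasp_force": force on a finger pad.
Only numpy, scipy, OpenCV 4.12 (cv2) and the standard library are available. Lean on these libraries where they do the work, as an engineer would, in place of code of your own. Each camera call takes 0.05 s, during which the arm holds its last target. There are 200 camera calls.

## Working session

There is one attempt and no reset: what is moved stays moved. The work goes in short steps, Python scripts to look and compute and a tool call to move; the robot and the scene stay as the last step left them, time stands still between calls to the robot, and variables do not carry over. Pictures are saved under pics/ and viewed, at most 11 in all, crops included, and the job is handed in when it is done.

Besides the shell and the picture viewer there is one more tool, called after ">>>" by a JSON object that holds its "method" and its "body". apply_moves: Moves the arm, as the interface text tells. Its arguments: {"type":"object","properties":{"rows":{"type":"array"},"newtons":{"type":"number"}},"required":["rows"]}

```bash
mkdir -p pics
cat > h.py <<'E'
import numpy as np, cv2
from rig import ctrl, vision, close_job
def cloud(name):
    rgb,d=vision.capture(name); c=vision.get_calibration(name)
    f=240/np.tan(np.radians(c['fovy'])/2); T=np.array(c['T'])
    v,u=np.mgrid[0:480,0:640]
    P=np.stack([(u-c['cx'])/f*d,(v-c['cy'])/f*d,d],-1)@T[:3,:3].T+T[:3,3]
    return rgb,d,P,c
def save(n,rgb): cv2.imwrite('pics/'+n,cv2.cvtColor(rgb,cv2.COLOR_RGB2BGR))
E
python3 - <<'E'
from h import *
s=ctrl.state(); print(s)
for n in('scene','top'):
    rgb,d,P,c=cloud(n); save(n+'1.png',rgb); np.savez(n+'1.npz',rgb=rgb,d=d,P=P); print(n,c)
E
```

```text
{'t': 0.0, 'q': array([-77.6645679 ,  35.28743602,  -0.72290362,  81.64135206,
         0.46365355,  63.22167017,  -2.31608246]), 'qvel': array([-0.06325911,  0.08510637,  0.02815929, -0.12004073,  0.07422508,
        0.06852801, -0.00591453]), 'effort': array([-5.13095201e-04, -4.58932436e+01,  2.08684159e-01, -1.65748519e+01,
       -6.11889898e-02,  2.03175482e-02,  2.21580358e-04]), 'eef_pos': array([0.15541159, 0.63020919, 0.17810172]), 'ee_rot': array([-1.79852416e+02,  1.75644432e-03,  1.66148547e+02]), 'wrist_force': array([-0.9404143 ,  0.36728209,  0.96860873]), 'torque': array([-0.01002161, -0.04352304, -0.05163015]), 'grasp_force': 0.0, 'grip_width': 1.0007118182167756}
scene {'fovy': 54.45696639092767, 'cx': 316.37039662105514, 'cy': 251.69975205517483, 'T': array([[-0.69410031,  0.41923223, -0.5852086 ,  1.07909177],
       [ 0.71981978,  0.41455208, -0.55678187,  0.57683109],
       [ 0.00917853, -0.80770719, -0.58951238,  0.73121437],
       [ 0.        ,  0.        ,  0.        ,  1.        ]])}
top {'fovy': 51.54488812610839, 'cx': 314.10766942421014, 'cy': 238.08456332860456, 'T': array([[ 0.01755477, -0.99766449,  0.06601056,  0.41441939],
       [-0.9997553 , -0.01662612,  0.01459134,  0.01225295],
       [-0.01345976, -0.06625056, -0.99771223,  1.39681329],
       [ 0.        ,  0.        ,  0.        ,  1.        ]])}
```

View pics/scene1.png

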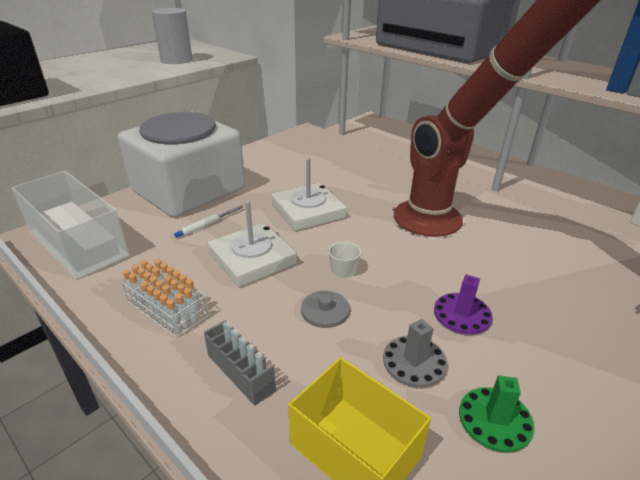

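View pics/top1.png

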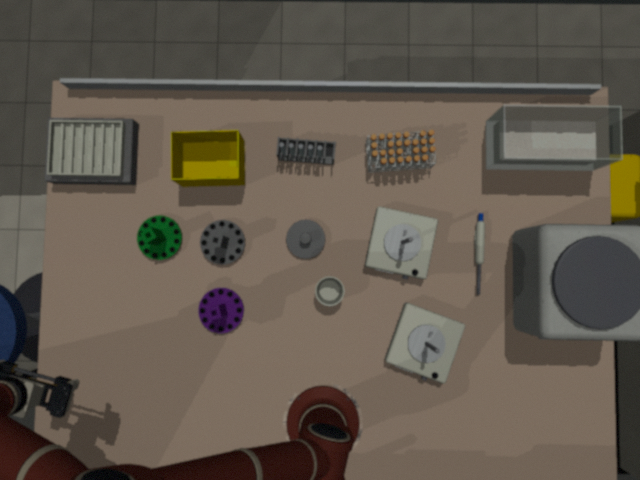

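The scene picture shows the grey carousel at (415,350), green at (497,410) and purple at (463,305). There are two mixers, at (252,250) and (308,205), and the lid is at (325,308). In the top view the grey carousel is at (222,243), and the mixers are A (403,242) and B (427,343). The base is at (322,420), so A is farther. I'll measure these and make a confirming crop.

Run:
```python
from h import *
ims=[]
for n in('scene','top'):
    z=np.load(n+'1.npz'); rgb,P,d=z['rgb'],z['P'],z['d']; c=vision.get_calibration(n)
    print(n,'bench z',np.median(P[...,2][(abs(P[...,0]-.6)<.2)&(abs(P[...,1])<.3)&(P[...,2]<.01)&(d>0)]))
    T=np.array(c['T']); f=240/np.tan(np.radians(c['fovy'])/2)
    boxes={'top':dict(car=(192,212,255,272),A=(360,200,445,285),B=(380,298,470,388)),'scene':dict(car=(380,315,450,385),A=(205,195,300,285),B=(270,150,350,230))}[n]
    for k,(u0,v0,u1,v1) in boxes.items():
        m=np.zeros(d.shape,bool); m[v0:v1,u0:u1]=1; m&=d>0
        zz=P[...,2]
        lo,hi=((.098,.112) if k=='car' else (.16,.19))
        for lab,(a,b) in dict(tip=(lo,hi),plate=((.011,.022) if k=='car' else (.045,.058))).items():
            q=m&(zz>a)&(zz<b)
            if q.sum()<3: print(n,k,lab,q.sum()); continue
            p=P[q]; print(n,k,lab,q.sum(),p.mean(0).round(4),'mid',((p.min(0)+p.max(0))/2).round(4),'span',np.ptp(p,axis=0).round(3))
        ims.append(cv2.resize(rgb[v0:v1,u0:u1],(260,260),interpolation=cv2.INTER_CUBIC))
save('crop1.png',np.vstack([np.hstack(ims[:3]),np.hstack(ims[3:])]))
```

```text
scene bench z 0.0014513309701479904
scene car tip 282 [0.4948 0.2913 0.1047] mid [0.5625 0.2954 0.1049] span [0.181 0.049 0.014]
scene car plate 2074 [0.4945 0.2953 0.0176] mid [0.4449 0.2897 0.0165] span [0.22  0.126 0.011]
scene A tip 40 [ 0.4979 -0.2036  0.1698] mid [ 0.4969 -0.2056  0.1703] span [0.015 0.014 0.019]
scene A plate 2071 [ 0.4722 -0.21    0.0489] mid [ 0.4152 -0.2347  0.0514] span [0.356 0.25  0.013]
scene B tip 26 [ 0.2298 -0.2691  0.1706] mid [ 0.2292 -0.2698  0.1694] span [0.009 0.013 0.018]
scene B plate 1172 [ 0.235  -0.2625  0.0492] mid [ 0.2673 -0.2698  0.0514] span [0.281 0.204 0.013]
top bench z 3.3397522976930105e-05
top car tip 129 [0.4906 0.288  0.1048] mid [0.4906 0.2875 0.1051] span [0.037 0.036 0.013]
top car plate 1290 [0.4899 0.2862 0.0163] mid [0.4908 0.2877 0.0165] span [0.123 0.126 0.011]
top A tip 22 [ 0.4952 -0.2057  0.1734] mid [ 0.495  -0.2063  0.171 ] span [0.01  0.011 0.016]
top A plate 1874 [ 0.4941 -0.2063  0.0495] mid [ 0.4972 -0.2045  0.0515] span [0.188 0.189 0.013]
top B tip 28 [ 0.2272 -0.2715  0.1719] mid [ 0.2266 -0.2724  0.1711] span [0.011 0.011 0.018]
top B plate 2001 [ 0.2271 -0.272   0.0495] mid [ 0.2267 -0.2727  0.0515] span [0.207 0.203 0.013]
```

View pics/crop1.png

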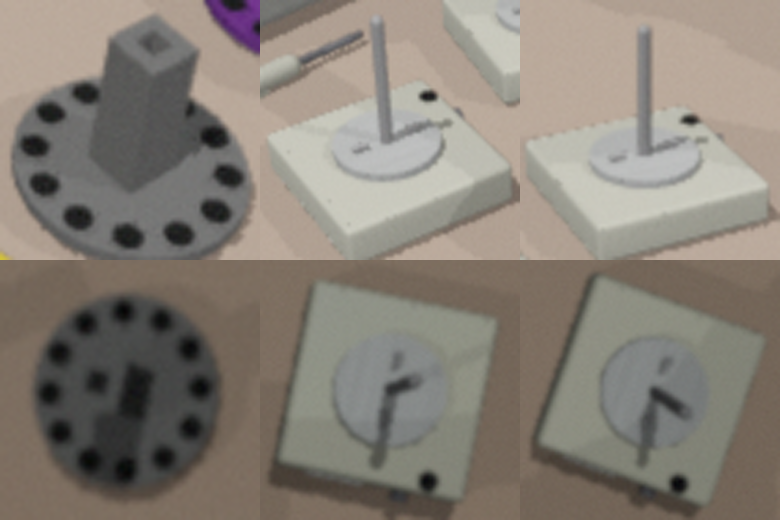

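Confirmed: the only grey carousel with a bore is the one at (415,350) scene / (222,243) top. Mixer A is 0.535 m from the base and B 0.354 m, so A is the one meant. Next I'll work out a viewpoint above the carousel.

```bash
cat >> h.py <<'E'
from scipy.spatial.transform import Rotation as Ro
def rel(pos,yaw,rp=(180,0)):
    """tool-frame row units from the measured pose to target (tool down)"""
    s=ctrl.state(); R=Ro.from_euler('xyz',s['ee_rot'],degrees=True)
    G=Ro.from_euler('xyz',[rp[0],rp[1],yaw],degrees=True)
    sh=R.inv().apply(np.array(pos)-s['eef_pos'])/.04; rv=(R.inv()*G).as_rotvec(degrees=True)/5
    print('at',s['eef_pos'].round(4),s['ee_rot'].round(2),'t',round(s['t'],2),'F',s['wrist_force'].round(1)); print('d',sh.round(3),'a',rv.round(3))
def wray(u,v,c):
    f=240/np.tan(np.radians(c['fovy'])/2); x=np.asarray(u,float)-c['cx']; y=np.asarray(v,float)-c['cy']
    r=np.hypot(x,y); th=r/f; k=np.where(r>1e-9,np.sin(th)/np.maximum(r,1e-9),1/f)
    D=np.stack([x*k,y*k,np.cos(th)],-1); T=np.array(c['T']); return T[:3,3],D@T[:3,:3].T
def onplane(u,v,z,c):
    o,D=wray(u,v,c); return o+D*((z-o[2])/D[...,2])[...,None]
def wcloud():
    c=vision.get_calibration('wrist'); rgb,d=vision.capture('wrist')
    v,u=np.mgrid[0:480,0:640]; o,D=wray(u,v,c); T=np.array(c['T'])
    cz=D@T[:3,2]; P=o+D*(d/np.maximum(cz,1e-3))[...,None]; return rgb,d,P,c
E
python3 - <<'E'
from h import *
z=np.load('top1.npz');P=z['P']
m=np.zeros((480,640),bool);m[212:272,192:255]=1;m&=(P[...,2]>.1)&(P[...,2]<.11)
print(m.sum(),cv2.minAreaRect(P[m][:,:2].astype(np.float32)*1000))
c=vision.get_calibration('wrist');print(c)
s=ctrl.state();R=Ro.from_euler('xyz',s['ee_rot'],degrees=True)
print('cam in tool',R.inv().apply(np.array(c['T'])[:3,3]-s['eef_pos']),R.inv().as_matrix()@np.array(c['T'])[:3,:3])
rel([.49,.288,.25],166)
E
```

```text
121 ((490.5066833496094, 288.3231506347656), (32.93638610839844, 31.594205856323242), 78.4749984741211)
{'fovy': 65.70646984690485, 'cx': 322.65379075426443, 'cy': 238.23095584796638, 'T': array([[ 0.23910967,  0.93309318,  0.26863298,  0.08032946],
       [ 0.97099083, -0.22925348, -0.06796798,  0.64991481],
       [-0.00183542,  0.27709196, -0.96084165,  0.38405465],
       [ 0.        ,  0.        ,  0.        ,  1.        ]])}
cam in tool [ 0.07760624  0.00056988 -0.20584453] [[ 2.64875337e-04 -9.60858359e-01 -2.77039968e-01]
 [ 9.99999869e-01  1.33062739e-04  4.94588769e-04]
 [-4.38366056e-04 -2.77040063e-01  9.60858268e-01]]
at [0.1554 0.6303 0.1782] [-179.87    0.    166.15] t 0.1 F [ 0.3 -0.  -0.8]
d [-10.169  -6.311  -1.78 ] a [-0.026  0.001  0.03 ]
```

>>> {"method": "apply_moves", "body": {"rows": [{"dz":-1.0},{"dx":-0.8,"dy":-0.5,"dz":-1.8},{"dx":-1.8,"dy":-1.1,"dz":-1.8,"az":-0.47},{"dx":-2.8,"dy":-1.7,"dz":-1.8,"az":-0.47},{"dx":-3.8,"dy":-2.4,"dz":-1.8,"az":-0.47},{"dx":-4.8,"dy":-3.0,"dz":-1.8,"az":-0.47},{"dx":-5.8,"dy":-3.6,"dz":-1.8,"az":-0.47},{"dx":-6.8,"dy":-4.2,"dz":-1.8,"az":-0.47},{"dx":-7.8,"dy":-4.8,"dz":-1.8,"az":-0.47},{"dx":-8.7,"dy":-5.4,"dz":-1.8,"az":-0.47},{"dx":-9.5,"dy":-5.9,"dz":-1.8,"az":-0.47},{"dx":-10.0,"dy":-6.2,"dz":-1.8,"az":-0.47},{"dx":-10.17,"dy":-6.31,"dz":-1.8,"az":-0.47},{"dx":-10.17,"dy":-6.31,"dz":-1.8,"az":-0.47},{"dx":-10.17,"dy":-6.31,"dz":-1.8,"az":-0.47}]}}

```text
validation failed for argument at $.ro...
```

Run:
```python
from h import *
rel([.49,.288,.25],168.5)
rgb,d,P,c=wcloud(); save('w1.png',rgb); np.savez('w1.npz',rgb=rgb,d=d,P=P,**{'T':c['T']})
m=(abs(P[...,2]-.105)<.004)&(abs(P[...,0]-.49)<.04)&(abs(P[...,1]-.288)<.04)&(d>0)
v,u=np.nonzero(m);print(m.sum(),u.mean(),v.mean(),cv2.minAreaRect(P[m][:,:2].astype(np.float32)*1000),P[m].mean(0))
```

```text
at [0.1554 0.6303 0.1782] [-179.87    0.    166.15] t 0.1 F [ 0.3 -0.  -0.8]
d [-10.169  -6.311  -1.78 ] a [-0.026  0.    -0.47 ]
0 nan nan ((0.0, 0.0), (0.0, 0.0), 0.0) [nan nan nan]<stdin>:5: RuntimeWarning: Mean of empty slice.
  ret = ret.dtype.type(ret / rcount)
  ret = um.true_divide(
```

View pics/w1.png

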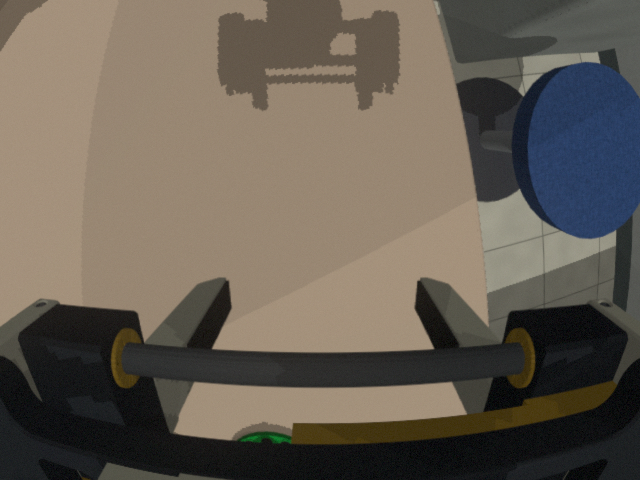

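The move was refused, so the arm has not moved. The wrist view shows the fingertips at (228,285) and (418,285), a dark bar across row 365 and bare bench ahead. I'll send it again with every key in each row.

>>> {"method": "apply_moves", "body": {"rows": [{"dx":0,"dy":0,"dz":-1.0,"ax":0,"ay":0,"az":0,"hand":93},{"dx":-0.8,"dy":-0.5,"dz":-1.8,"ax":0,"ay":0,"az":-0.47,"hand":93}]}}

```text
t: 0.35
eef_pos: [0.1755, 0.6067, 0.2507]
ee_rot: [-180.0, -0.3, 169.1]
wrist_force: [-0.5, 0.6, -0.3]
grip_width: 0.998
grasp_force: 0.0
```

>>> {"method": "apply_moves", "body": {"rows": [{"dx":-0.8,"dy":-0.5,"dz":0,"ax":0,"ay":0,"az":0,"hand":93},{"dx":-1.8,"dy":-1.2,"dz":0,"ax":0,"ay":0,"az":0,"hand":93},{"dx":-2.8,"dy":-1.9,"dz":0,"ax":0,"ay":0,"az":0,"hand":93},{"dx":-3.8,"dy":-2.5,"dz":0,"ax":0,"ay":0,"az":0,"hand":93},{"dx":-4.8,"dy":-3.2,"dz":0,"ax":0,"ay":0,"az":0,"hand":93},{"dx":-5.8,"dy":-3.9,"dz":0,"ax":0,"ay":0,"az":0,"hand":93},{"dx":-6.8,"dy":-4.6,"dz":0,"ax":0,"ay":0,"az":0,"hand":93},{"dx":-7.8,"dy":-5.2,"dz":0,"ax":0,"ay":0,"az":0,"hand":93},{"dx":-8.6,"dy":-5.8,"dz":0,"ax":0,"ay":0,"az":0,"hand":93},{"dx":-9.1,"dy":-6.1,"dz":0,"ax":0,"ay":0,"az":0,"hand":93},{"dx":-9.29,"dy":-6.24,"dz":0,"ax":0,"ay":0,"az":0,"hand":93},{"dx":-9.29,"dy":-6.24,"dz":0,"ax":0,"ay":0,"az":0,"hand":93},{"dx":-9.29,"dy":-6.24,"dz":0,"ax":0,"ay":0,"az":0,"hand":93}]}}

```text
t: 1.65
eef_pos: [0.4948, 0.2871, 0.251]
ee_rot: [180.0, -0.1, 168.7]
wrist_force: [0.3, -1.0, 0.7]
grip_width: 1.001
grasp_force: 0.0
```

Run:
```python
from h import *
rel([.49,.288,.25],168.5)
rgb,d,P,c=wcloud(); save('w2.png',rgb); np.savez('w2.npz',rgb=rgb,d=d,P=P,**{'T':c['T']})
m=(abs(P[...,2]-.105)<.006)&(abs(P[...,0]-.49)<.04)&(abs(P[...,1]-.288)<.04)&(d>0)
v,u=np.nonzero(m);print(m.sum(),u.mean(),v.mean(),cv2.minAreaRect(P[m][:,:2].astype(np.float32)*1000),P[m].mean(0))
```

```text
at [0.4948 0.2871 0.251 ] [ 1.7996e+02 -1.0000e-01  1.6865e+02] t 1.65 F [ 0.3 -1.   0.7]
d [ 0.122 -0.002  0.026] a [ 0.009 -0.019  0.03 ]
958 323.1670146137787 210.36847599164926 ((491.41552734375, 289.4479675292969), (31.830434799194336, 32.58528518676758), 78.12654113769531) [0.49076251 0.28932355 0.10520782]
```

View pics/w2.png

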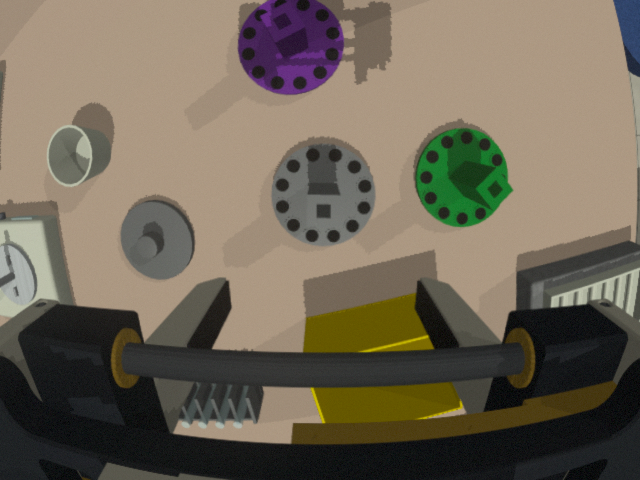

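The wrist view shows the grey carousel at (323,190) with its bore mouth at (323,211), and the fingers straddle its line. It measures (0.491, 0.289, 0.105) and 32x32 mm, which matches the description. I'll descend and grip.

>>> {"method": "apply_moves", "body": {"rows": [{"dx":0.1,"dy":0.03,"dz":0.6,"ax":0,"ay":0,"az":0.09,"hand":93},{"dx":0.1,"dy":0.03,"dz":1.5,"ax":0,"ay":0,"az":0.09,"hand":93},{"dx":0.1,"dy":0.03,"dz":2.5,"ax":0,"ay":0,"az":0.09,"hand":93},{"dx":0.1,"dy":0.03,"dz":3.4,"ax":0,"ay":0,"az":0.09,"hand":93},{"dx":0.1,"dy":0.03,"dz":4.1,"ax":0,"ay":0,"az":0.09,"hand":93},{"dx":0.1,"dy":0.03,"dz":4.5,"ax":0,"ay":0,"az":0.09,"hand":93},{"dx":0.1,"dy":0.03,"dz":4.62,"ax":0,"ay":0,"az":0.09,"hand":93},{"dx":0.1,"dy":0.03,"dz":4.62,"ax":0,"ay":0,"az":0.09,"hand":93},{"dx":0.1,"dy":0.03,"dz":4.62,"ax":0,"ay":0,"az":0.09,"hand":93}]}}

```text
t: 2.6
eef_pos: [0.4929, 0.2886, 0.0676]
ee_rot: [179.9, 0.1, 168.1]
wrist_force: [-0.2, 0.0, -0.5]
grip_width: 0.999
grasp_force: 0.0
```

Run:
```python
from h import *
rel([.491,.289,.066],168.2)
rgb,d,P,c=wcloud(); save('w3.png',rgb); np.savez('w3.npz',rgb=rgb,d=d,P=P,**{'T':c['T']})
```

```text
at [0.4929 0.2886 0.0676] [1.7990e+02 7.0000e-02 1.6812e+02] t 2.6 F [-0.2  0.  -0.5]
d [0.049 0.001 0.039] a [ 0.02   0.015 -0.016]
```

View pics/w3.png

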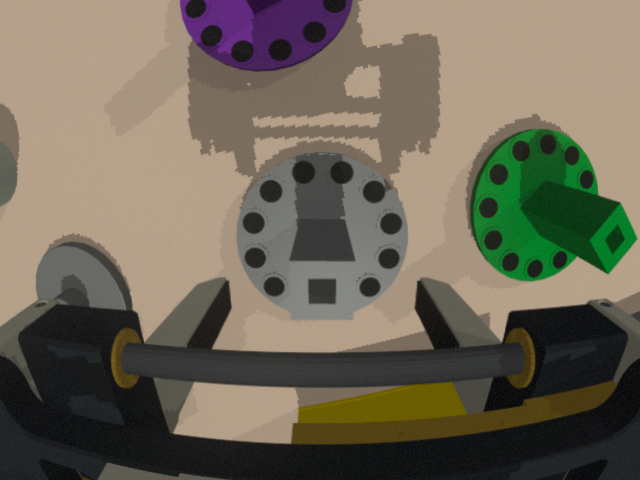

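The wrist view shows the sleeve top between the fingers, with the bore at (322,291). It is centred, so I'll close.

>>> {"method": "apply_moves", "body": {"rows": [{"dx":0.04,"dy":0,"dz":0.03,"ax":0,"ay":0,"az":0,"hand":60},{"dx":0.04,"dy":0,"dz":0.03,"ax":0,"ay":0,"az":0,"hand":40},{"dx":0.04,"dy":0,"dz":0.03,"ax":0,"ay":0,"az":0,"hand":25},{"dx":0.04,"dy":0,"dz":0.03,"ax":0,"ay":0,"az":0,"hand":25},{"dx":0.04,"dy":0,"dz":0.03,"ax":0,"ay":0,"az":0,"hand":25},{"dx":0.04,"dy":0,"dz":0.03,"ax":0,"ay":0,"az":0,"hand":25},{"dx":0.04,"dy":0,"dz":0.03,"ax":0,"ay":0,"az":0,"hand":25},{"dx":0.04,"dy":0,"dz":0.03,"ax":0,"ay":0,"az":0,"hand":25}], "newtons": 30}}

```text
t: 3.45
eef_pos: [0.491, 0.2876, 0.0652]
ee_rot: [-180.0, -0.0, 168.0]
wrist_force: [-0.4, 0.1, 0.2]
grip_width: 0.362
grasp_force: 0.2
```

>>> {"method": "apply_moves", "body": {"rows": [{"dx":0,"dy":0,"dz":0,"ax":0,"ay":0,"az":0,"hand":25},{"dx":0,"dy":0,"dz":0,"ax":0,"ay":0,"az":0,"hand":25},{"dx":0,"dy":0,"dz":0,"ax":0,"ay":0,"az":0,"hand":25},{"dx":0,"dy":0,"dz":0,"ax":0,"ay":0,"az":0,"hand":25}]}}

```text
t: 3.85
eef_pos: [0.4914, 0.2885, 0.066]
ee_rot: [179.9, 0.0, 168.1]
wrist_force: [-1.3, 1.4, 5.0]
grip_width: 0.267
grasp_force: 2.8
```

Run:
```python
from h import *
s=ctrl.state(); print(s['q'].round(1))
rel([.491,.2876,.265],168.0)
rel([.44,-.05,.265],168.0)
```

```text
[-34.3  35.8   2.7 102.7  -2.4  41.5  47.8]
at [0.4914 0.2885 0.066 ] [1.7990e+02 4.0000e-02 1.6806e+02] t 3.85 F [-1.3  1.4  5. ]
d [ 2.000e-03 -1.500e-02 -4.975e+00] a [0.019 0.009 0.011]
at [0.4914 0.2885 0.066 ] [1.7990e+02 4.0000e-02 1.6806e+02] t 3.85 F [-1.3  1.4  5. ]
d [-0.497 -8.537 -4.989] a [0.019 0.009 0.011]
```

The opening of 24.8 mm is less than the 32 mm sleeve. I need a look before lifting.

Run:
```python
from h import *
rgb,d,P,c=wcloud(); 
r2,d2=vision.capture('scene')
save('w4.png',np.hstack([cv2.resize(rgb[150:390,170:470],(400,320)),cv2.resize(r2[250:410,340:540],(400,320))]))
s=ctrl.state();print(s['grip_width'],s['grasp_force'],s['wrist_force'])
```

```text
0.2731144914917033 2.817548615857959 [-1.16304466  0.99240878  4.87861898]
```

View pics/w4.png

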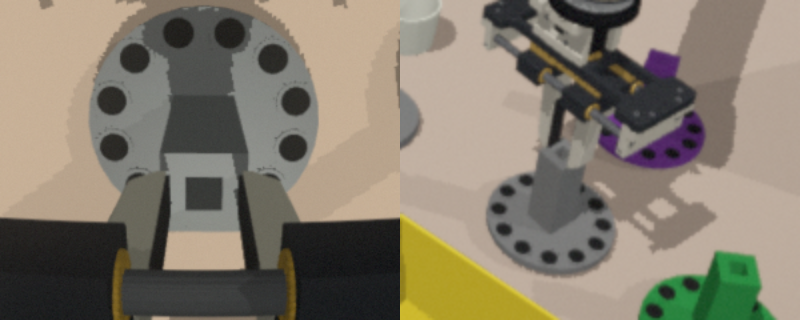

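The fingers hold the sleeve square on, near its top. The target opening of 25 mm limited the grip, so I'll close harder and then lift.

>>> {"method": "apply_moves", "body": {"rows": [{"dx":0,"dy":0,"dz":0,"ax":0,"ay":0,"az":0,"hand":0},{"dx":0,"dy":0,"dz":0,"ax":0,"ay":0,"az":0,"hand":0},{"dx":0,"dy":0,"dz":0,"ax":0,"ay":0,"az":0,"hand":0},{"dx":0,"dy":0,"dz":0,"ax":0,"ay":0,"az":0,"hand":0},{"dx":0,"dy":0,"dz":0,"ax":0,"ay":0,"az":0,"hand":0}], "newtons": 30}}

```text
t: 4.45
eef_pos: [0.4918, 0.2868, 0.0659]
ee_rot: [-180.0, 0.1, 168.0]
wrist_force: [-0.8, -0.7, 6.3]
grip_width: 0.004
grasp_force: 3.0
```

Run:
```python
from h import *
rgb,d,P,c=wcloud(); 
r2,d2=vision.capture('scene')
save('w5.png',np.hstack([cv2.resize(rgb[150:390,170:470],(400,320)),cv2.resize(r2[250:410,340:540],(400,320))]))
s=ctrl.state();print(s['grip_width'],s['grasp_force'],s['wrist_force'],s['torque'],s['ee_rot'])
```

```text
0.006524040936815622 2.9823064504307695 [-1.47459367 -0.86339478  6.49103392] [-0.15702058  0.07963613  0.03087901] [-1.79974197e+02  7.36383817e-02  1.67997564e+02]
```

View pics/w5.png

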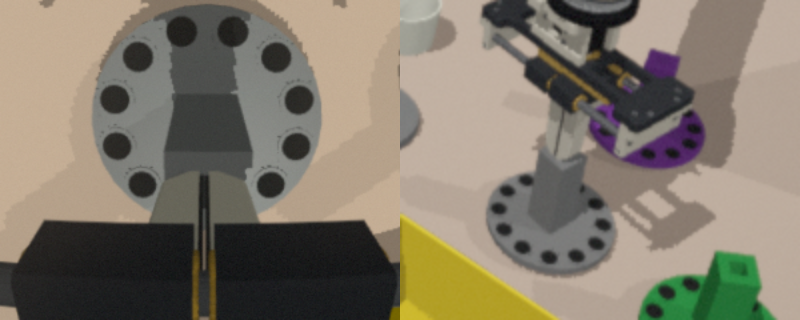

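The fingers closed on top of the sleeve, not around it: the real fingertips are about 40 mm higher than the reported TCP. I'll check that against the depth image.

Run:
```python
from h import *
for n,R0 in(('w3',None),('w2',None)):
    z=np.load(n+'.npz'); d,P=z['d'],z['P']
    print(n,[(u,v,d[v,u].round(4),P[v,u].round(4)) for u,v in((222,285),(226,295),(425,285),(420,295),(418,283),(322,275),(322,310))])
s=ctrl.state(); print(s['q'],s['eef_pos'])
# independent: scene camera cloud, gripper points near the sleeve
rgb,d,P,c=cloud('scene')
m=(abs(P[...,0]-.49)<.05)&(abs(P[...,1]-.288)<.05)&(d>0)&(P[...,2]>.08)&(P[...,2]<.2)
g=rgb.astype(int); 
for zz in np.arange(.08,.2,.008):
    q=m&(abs(P[...,2]-zz)<.004)
    if q.any(): print(zz.round(3),q.sum(),np.median(g[q],0),np.ptp(P[q],axis=0)[:2].round(3))
```

```text
w3 [(222, 285, np.float32(0.1736), array([0.4753, 0.2433, 0.1127])), (226, 295, np.float32(0.1723), array([0.4798, 0.2447, 0.1153])), (425, 285, np.float32(0.1691), array([0.4934, 0.3381, 0.1171])), (420, 295, np.float32(0.1731), array([0.4993, 0.3356, 0.1147])), (418, 283, np.float32(0.176), array([0.4948, 0.3362, 0.1104])), (322, 275, np.float32(0.1803), array([0.4827, 0.291 , 0.1051])), (322, 310, np.float32(0.1859), array([0.5016, 0.287 , 0.1048]))]
w2 [(222, 285, np.float32(0.1737), array([0.4778, 0.2417, 0.2962])), (226, 295, np.float32(0.1726), array([0.4823, 0.2431, 0.2986])), (425, 285, np.float32(0.1693), array([0.4951, 0.3368, 0.3003])), (420, 295, np.float32(0.1738), array([0.5012, 0.3344, 0.2976])), (418, 283, np.float32(0.1767), array([0.4967, 0.3349, 0.2932])), (322, 275, np.float32(0.4906), array([ 0.5975,  0.2667, -0.0012])), (322, 310, np.float32(0.502), array([0.6472, 0.2567, 0.0014]))]
[-34.27599298  35.77171069   2.80154911 102.69357406  -2.36338547
  41.5563545   47.76320814] [0.49181142 0.28674431 0.06590614]
0.08 36 [92. 92. 91.] [0.032 0.037]
0.088 76 [92.5 92.  91. ] [0.032 0.038]
0.096 69 [93. 93. 91.] [0.031 0.037]
0.104 159 [105. 104. 102.] [0.033 0.038]
0.112 33 [149. 144. 134.] [0.013 0.029]
0.12 60 [153.5 149.  137. ] [0.018 0.032]
0.128 58 [154. 150. 138.] [0.016 0.033]
0.136 64 [153.  147.5 136.5] [0.017 0.032]
0.144 62 [143.  139.  128.5] [0.016 0.036]
0.152 65 [124. 120. 110.] [0.018 0.036]
0.16 71 [123. 119. 109.] [0.016 0.036]
0.168 33 [123. 117. 110.] [0.011 0.036]
0.176 5 [121. 116. 109.] [0.004 0.002]
0.184 2 [124.5 109.  122. ] [0.002 0.001]
0.192 27 [111. 102.  94.] [0.06  0.066]
```

Confirmed by both cameras: the fingertips stand at z≈0.105 while the reported TCP is 0.066, so the true tip lies 40 mm behind the reported TCP. From here I'll use reported z = tip z − 0.040. I'll back off, open, and measure again.

>>> {"method": "apply_moves", "body": {"rows": [{"dx":0,"dy":0,"dz":-0.3,"ax":0,"ay":0,"az":0,"hand":0},{"dx":0,"dy":0,"dz":-0.7,"ax":0,"ay":0,"az":0,"hand":60},{"dx":0,"dy":0,"dz":-0.7,"ax":0,"ay":0,"az":0,"hand":93},{"dx":0,"dy":0,"dz":-0.7,"ax":0,"ay":0,"az":0,"hand":93},{"dx":0,"dy":0,"dz":-0.7,"ax":0,"ay":0,"az":0,"hand":93},{"dx":0,"dy":0,"dz":-0.7,"ax":0,"ay":0,"az":0,"hand":93},{"dx":0,"dy":0,"dz":-0.7,"ax":0,"ay":0,"az":0,"hand":93},{"dx":0,"dy":0,"dz":-0.7,"ax":0,"ay":0,"az":0,"hand":93},{"dx":0,"dy":0,"dz":-0.7,"ax":0,"ay":0,"az":0,"hand":93},{"dx":0,"dy":0,"dz":-0.7,"ax":0,"ay":0,"az":0,"hand":93}]}}

```text
t: 5.6
eef_pos: [0.491, 0.2876, 0.0932]
ee_rot: [-180.0, -0.0, 168.0]
wrist_force: [-1.1, -0.1, -0.5]
grip_width: 0.728
grasp_force: 0.0
```

```bash
cat >> h.py <<'E'
def bore(P,d,zt,xy,w=.04):
    m=(abs(P[...,2]-zt)<.005)&(np.hypot(P[...,0]-xy[0],P[...,1]-xy[1])<w)&(d>0)
    v,u=np.nonzero(m); r=cv2.minAreaRect(P[m][:,:2].astype(np.float32)*1000)
    return m,r,(u.min(),u.max(),v.min(),v.max())
E
python3 - <<'E'
from h import *
rgb,d,P,c=wcloud(); m,r,b=bore(P,d,.105,(.491,.288)); print(r,b)
T=np.array(c['T']);s=ctrl.state();print(s['grip_width'])
# bore: dark pixels inside the top face
g=cv2.cvtColor(rgb,cv2.COLOR_RGB2GRAY); print(g[b[2]:b[3]:4,320])
inn=np.zeros_like(m);inn[b[2]+6:b[3]-5,b[0]+10:b[1]-9]=1
k=inn&(g<75); v,u=np.nonzero(k); print(k.sum(),u.mean(),v.mean(),onplane(u.mean(),v.mean(),.105,c))
rel([.491,.288,.026],168.0)
E
```

```text
((490.7699279785156, 289.2944030761719), (31.981321334838867, 32.918338775634766), 77.99092102050781) (np.int64(296), np.int64(353), np.int64(244), np.int64(300))
0.7743749674553195
[ 60 110 136 135 135  85  54  57  54  60  60 140 140 140]
482 324.0228215767635 274.9792531120332 [0.49111072 0.28906564 0.105     ]
at [0.491  0.2876 0.0932] [-1.7999e+02 -1.0000e-02  1.6805e+02] t 5.65 F [ 1.2 -0.3 -0.2]
d [1.00e-03 1.00e-02 1.68e+00] a [-0.001 -0.001  0.01 ]
```

>>> {"method": "apply_moves", "body": {"rows": [{"dx":0,"dy":0.03,"dz":0.4,"ax":0,"ay":0,"az":0.01,"hand":75},{"dx":0,"dy":0.03,"dz":1.0,"ax":0,"ay":0,"az":0.01,"hand":75},{"dx":0,"dy":0.03,"dz":1.5,"ax":0,"ay":0,"az":0.01,"hand":75},{"dx":0,"dy":0.03,"dz":1.68,"ax":0,"ay":0,"az":0.01,"hand":75},{"dx":0,"dy":0.03,"dz":1.68,"ax":0,"ay":0,"az":0.01,"hand":50},{"dx":0,"dy":0.03,"dz":1.68,"ax":0,"ay":0,"az":0.01,"hand":20},{"dx":0,"dy":0.03,"dz":1.68,"ax":0,"ay":0,"az":0.01,"hand":20},{"dx":0,"dy":0.03,"dz":1.68,"ax":0,"ay":0,"az":0.01,"hand":20},{"dx":0,"dy":0.03,"dz":1.68,"ax":0,"ay":0,"az":0.01,"hand":20},{"dx":0,"dy":0.03,"dz":1.68,"ax":0,"ay":0,"az":0.01,"hand":20},{"dx":0,"dy":0.03,"dz":1.68,"ax":0,"ay":0,"az":0.01,"hand":20},{"dx":0,"dy":0.03,"dz":1.68,"ax":0,"ay":0,"az":0.01,"hand":20},{"dx":0,"dy":0.03,"dz":1.68,"ax":0,"ay":0,"az":0.01,"hand":20}], "newtons": 30}}

```text
t: 6.95
eef_pos: [0.4914, 0.2887, 0.0264]
ee_rot: [-180.0, 0.0, 168.0]
wrist_force: [-1.5, -0.4, 4.4]
grip_width: 0.34
grasp_force: 30.0
```

Gripped at 31.6 mm opening with 30 N. Now I'll lift and carry it to a viewpoint beside the mixer.

>>> {"method": "apply_moves", "body": {"rows": [{"dx":0,"dy":0,"dz":-0.3,"ax":0,"ay":0,"az":0,"hand":20},{"dx":0,"dy":0,"dz":-1.0,"ax":0,"ay":0,"az":0,"hand":20},{"dx":0,"dy":0,"dz":-2.0,"ax":0,"ay":0,"az":0,"hand":20},{"dx":0,"dy":0,"dz":-3.0,"ax":0,"ay":0,"az":0,"hand":20},{"dx":0,"dy":0,"dz":-4.0,"ax":0,"ay":0,"az":0,"hand":20},{"dx":-0.1,"dy":-0.4,"dz":-4.8,"ax":0,"ay":0,"az":0,"hand":20},{"dx":-0.2,"dy":-1.2,"dz":-5.0,"ax":0,"ay":0,"az":0,"hand":20},{"dx":-0.3,"dy":-2.2,"dz":-5.0,"ax":0,"ay":0,"az":0,"hand":20},{"dx":-0.45,"dy":-3.2,"dz":-5.0,"ax":0,"ay":0,"az":0,"hand":20},{"dx":-0.6,"dy":-4.2,"dz":-5.0,"ax":0,"ay":0,"az":0,"hand":20},{"dx":-0.75,"dy":-5.2,"dz":-5.0,"ax":0,"ay":0,"az":0,"hand":20},{"dx":-0.9,"dy":-6.2,"dz":-5.0,"ax":0,"ay":0,"az":0,"hand":20},{"dx":-1.05,"dy":-7.2,"dz":-5.0,"ax":0,"ay":0,"az":0,"hand":20},{"dx":-1.2,"dy":-8.0,"dz":-5.0,"ax":0,"ay":0,"az":0,"hand":20},{"dx":-1.26,"dy":-8.4,"dz":-5.0,"ax":0,"ay":0,"az":0,"hand":20},{"dx":-1.26,"dy":-8.51,"dz":-5.0,"ax":0,"ay":0,"az":0,"hand":20},{"dx":-1.26,"dy":-8.51,"dz":-5.0,"ax":0,"ay":0,"az":0,"hand":20},{"dx":-1.26,"dy":-8.51,"dz":-5.0,"ax":0,"ay":0,"az":0,"hand":20},{"dx":-1.26,"dy":-8.51,"dz":-5.0,"ax":0,"ay":0,"az":0,"hand":20}]}}

```text
t: 8.85
eef_pos: [0.4698, -0.0529, 0.226]
ee_rot: [180.0, -0.0, 168.2]
wrist_force: [-0.9, -0.1, -3.2]
grip_width: 0.346
grasp_force: 30.0
```

Run:
```python
from h import *
rel([.496,-.206,.226],168.0)
rgb,d,P,c=wcloud(); save('w6.png',rgb); np.savez('w6.npz',rgb=rgb,d=d,P=P,T=c['T'])
s=ctrl.state(); print(s['eef_pos'],s['grip_width'],s['grasp_force'])
zt=s['eef_pos'][2]+.079; m,r,b=bore(P,d,zt,s['eef_pos'][:2]); print(zt,r,b,np.median(P[m][:,2]))
m=(P[...,2]>.15)&(P[...,2]<.18)&(np.hypot(P[...,0]-.496,P[...,1]+.206)<.03)&(d>0)
for a in np.arange(.15,.18,.005):
    q=m&(P[...,2]>=a)&(P[...,2]<a+.005); v,u=np.nonzero(q)
    if q.any(): print(a.round(3),q.sum(),P[q].mean(0).round(4),u.mean().round(1),v.mean().round(1))
```

```text
at [ 0.4698 -0.0529  0.226 ] [ 1.7996e+02 -3.0000e-02  1.6817e+02] t 8.85 F [-0.9 -0.1 -3.2]
d [-1.425 -3.613 -0.004] a [ 0.008 -0.006  0.034]
[ 0.46984508 -0.05310767  0.22595522] 0.3456650215487501 29.98301535844803
0.30495521633420086 ((465.0976867675781, -51.010555267333984), (63.741878509521484, 24.72628402709961), 79.0136947631836) (np.int64(242), np.int64(404), np.int64(294), np.int64(351)) 0.3049194938622379
0.15 47 [ 0.4937 -0.2025  0.1525] 161.2 293.9
0.155 42 [ 0.494  -0.2026  0.1574] 159.2 296.5
0.16 38 [ 0.4939 -0.2029  0.1624] 156.7 298.9
0.165 56 [ 0.4938 -0.2028  0.1675] 154.4 301.2
0.17 67 [ 0.4941 -0.2041  0.1732] 150.7 304.6
0.175 70 [ 0.4954 -0.2058  0.1763] 148.1 307.9
```

View pics/w6.png

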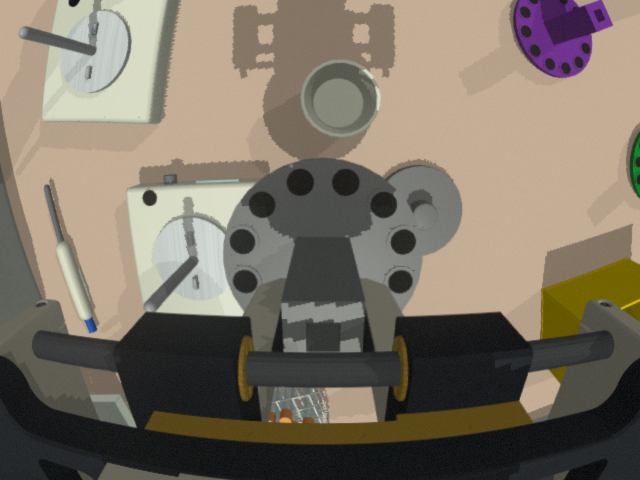

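The wrist view shows the target mixer at (190,260). The spindle runs from its base (194,260) to the tip (148,308), and the dogs are at (190,235) and (197,283). The carousel hangs upright with its bore at (323,337). I'll measure the dog bearing and the bore offset.

Run:
```python
from h import *
z=np.load('w6.npz'); rgb,d,P=z['rgb'],z['d'],z['P']; c=vision.get_calibration('wrist'); c['T']=z['T']
g=cv2.cvtColor(rgb,cv2.COLOR_RGB2GRAY)
# dogs: dark/raised pixels on plate
r=np.hypot(P[...,0]-.4963,P[...,1]+.2067)
pl=(r<.046)&(abs(P[...,2]-.055)<.009)&(d>0)
print('plate',pl.sum(),np.median(g[pl]),P[pl].mean(0))
q=pl&(r>.016)&(r<.037)&(g<150)
n,lab,st,ce=cv2.connectedComponentsWithStats(q.astype(np.uint8))
for i in range(1,n):
    if st[i,4]>15: p=onplane(ce[i][0],ce[i][1],.057,c); print(st[i],ce[i].round(1),p.round(4),'r',np.hypot(p[0]-.4963,p[1]+.2067).round(4),'brg',np.degrees(np.arctan2(p[1]+.2067,p[0]-.4963)).round(1),'z',np.median(P[lab==i][:,2]).round(4))
for v in range(300,352,6): print(v,g[v,285:362:4])
v,u=np.mgrid[0:480,0:640]
S=ctrl.state()
# ring outline of the plate on z=.052
big=cv2.resize(rgb[190:330,120:290],None,fx=4,fy=4,interpolation=cv2.INTER_CUBIC); save('w6c.png',big)
# spindle axis from cylinder fit
from scipy.optimize import least_squares
m=(P[...,2]>.10)&(P[...,2]<.168)&(np.hypot(P[...,0]-.496,P[...,1]+.206)<.02)&(d>0); p=P[m]
o=least_squares(lambda a:np.hypot(p[:,0]-a[0],p[:,1]-a[1])-.006,[.497,-.207],loss='soft_l1',f_scale=.001); print('axis',o.x,m.sum(),np.sqrt(np.mean(o.fun**2)))
```

```text
plate 3845 204.0 [ 0.49337858 -0.20566414  0.05261255]
[185 229  11  19 161] [189.6 237.8] [ 0.4693 -0.2008  0.057 ] r 0.0276 brg 167.6 z 0.0539
[192 275   7  14  53] [195.9 280.7] [ 0.5194 -0.2093  0.057 ] r 0.0233 brg -6.5 z 0.0552
300 [64 64 61 63 62 61 59 61 59 60 60 60 62 62 61 61 58 61 64 60]
306 [141  84 121 140 143 144 145 145 116 142 146 145 143  88 119 141 144 145
 147 140]
312 [141 140 144 142 143 145 144 146 145 146 144 146 144 144 145 145 145 142
 144 144]
318 [138 141 141 142 142 140 110 143 145 144 145 140 140 144 146 144 143 139
  89  79]
324 [77 80 79 78 75 72 51 53 55 54 55 54 54 52 74 76 78 76 74 70]
330 [75 76 78 76 78 70 54 53 60 52 51 53 51 54 76 73 69 69 68 69]
336 [77 79 75 77 73 70 57 51 53 49 56 52 52 53 68 68 70 68 71 67]
342 [130 138 133 140 138 131  58  58  54  54  56  53  55  54 133 135 135 136
 129  68]
348 [122 129 132 132 141 134  52  56  51  50  53  54  51  55 133 134 134 135
 135  73]
axis [ 0.49623382 -0.20673767] 506 0.0004451279549031334
```

View pics/w6c.png

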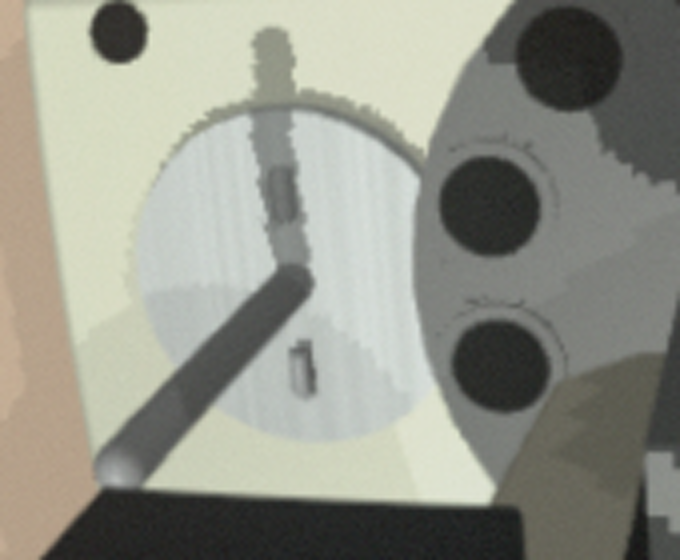

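Run:
```python
from h import *
z=np.load('w6.npz'); rgb,d,P=z['rgb'],z['d'],z['P']; c=vision.get_calibration('wrist'); c['T']=z['T']
g=cv2.cvtColor(rgb,cv2.COLOR_RGB2GRAY)
s=ctrl.state(); R=Ro.from_euler('xyz',s['ee_rot'],degrees=True); print(s['eef_pos'],s['ee_rot'])
print(g[314:330,323], g[298:310,323], g[345,300:316],g[345,334:350])
m=(g>100); 
print('z top',np.median(P[306:316,300:345,2]))
zt=np.median(P[306:316,300:345,2])
for n,u,v in(('front',323,303.5),('boref',323,321),('left',308.,345),('right',339.5,345)):
    print(n,(R.inv().apply(onplane(u,v,zt,c)-s['eef_pos'])*1000).round(2))
for a in((191.2,238.7),(195.75,282.2)):print(onplane(*a,.057,c))
rel([.4962,-.2067,.226],168.0)
```

```text
[ 0.46984508 -0.05310767  0.22595522] [ 1.79972479e+02 -2.57603780e-02  1.68155247e+02]
[144 144 144 143 146 142 117  87  69  56  56  53  49  55  52  48] [ 62  57  59  69  74  77  86 121 143 146 145 144] [141 140 138 141 140 134  83  63  60  56  56  54  52  55  52  54] [ 53  51  52  54  55  70 115 134 135 134 134 134 133 135 133 134]
z top 0.3050758942608093
front [ 15.44   1.05 -79.11]
boref [  7.85   1.05 -79.12]
left [ -3.24  -4.92 -79.12]
right [ -3.25   7.65 -79.12]
[ 0.47077533 -0.19922231  0.057     ]
[ 0.52112955 -0.21013377  0.057     ]
at [ 0.4698 -0.0531  0.226 ] [ 1.7997e+02 -3.0000e-02  1.6816e+02] t 8.9 F [-0.5 -0.1 -3.6]
d [-1.433 -3.623 -0.004] a [ 0.005 -0.005  0.031]
```

The dogs bear about −12°, and so do the carousel's notches, so it is nearly aligned already. I'll move the bore over the spindle axis and keep the foot 23 mm above the tip.

>>> {"method": "apply_moves", "body": {"rows": [{"dx":-0.2,"dy":-0.5,"dz":0,"ax":0,"ay":0,"az":0,"hand":20},{"dx":-0.5,"dy":-1.2,"dz":0,"ax":0,"ay":0,"az":0,"hand":20},{"dx":-0.8,"dy":-2.0,"dz":0,"ax":0,"ay":0,"az":0,"hand":20},{"dx":-1.1,"dy":-2.8,"dz":0,"ax":0,"ay":0,"az":0,"hand":20},{"dx":-1.3,"dy":-3.3,"dz":0,"ax":0,"ay":0,"az":0,"hand":20},{"dx":-1.4,"dy":-3.55,"dz":0,"ax":0,"ay":0,"az":0,"hand":20},{"dx":-1.44,"dy":-3.655,"dz":0,"ax":0,"ay":0,"az":0,"hand":20},{"dx":-1.44,"dy":-3.655,"dz":0,"ax":0,"ay":0,"az":0,"hand":20},{"dx":-1.44,"dy":-3.655,"dz":0,"ax":0,"ay":0,"az":0,"hand":20},{"dx":-1.44,"dy":-3.655,"dz":0,"ax":0,"ay":0,"az":0,"hand":20}]}}

```text
t: 9.9
eef_pos: [0.4959, -0.2079, 0.2261]
ee_rot: [179.9, -0.0, 168.1]
wrist_force: [0.1, -0.5, -3.3]
grip_width: 0.34
grasp_force: 30.0
```

Run:
```python
from h import *
for i in range(3):
    s=ctrl.state(); print(s['eef_pos'].round(4),s['ee_rot'].round(2),s['wrist_force'].round(2),s['torque'].round(2)); 
    rgb,d,P,c=cloud('scene')
save('s7.png',rgb)
m=(abs(P[...,0]-.496)<.09)&(abs(P[...,1]+.206)<.09)&(d>0)
for lab,a,b in(('disc',.208,.22),('rod',.10,.17)):
    q=m&(P[...,2]>a)&(P[...,2]<b); p=P[q]; print(lab,q.sum(),p.mean(0).round(4),((p.min(0)+p.max(0))/2).round(4),np.ptp(p,0).round(4))
from scipy.optimize import least_squares
fit=lambda p,r,x0: least_squares(lambda a:np.hypot(p[:,0]-a[0],p[:,1]-a[1])-r,x0,loss='soft_l1',f_scale=.001)
q=m&(P[...,2]>.09)&(P[...,2]<.165)&(np.hypot(P[...,0]-.497,P[...,1]+.206)<.02); o=fit(P[q],.006,[.494,-.208]); print('rod axis',o.x,np.sqrt(np.mean(o.fun**2)))
q=m&(P[...,2]>.209)&(P[...,2]<.2145)&(np.hypot(P[...,0]-.497,P[...,1]+.206)>.055); o=fit(P[q],.063,[.496,-.206]); print('disc rim axis',q.sum(),o.x,np.sqrt(np.mean(o.fun**2)))
```

```text
[ 0.4959 -0.2079  0.2261] [ 1.7994e+02 -2.0000e-02  1.6814e+02] [ 0.14 -0.49 -3.28] [-0.02  0.02 -0.03]
[ 0.4959 -0.2082  0.2261] [ 1.7996e+02 -1.0000e-02  1.6812e+02] [ 0.58 -0.3  -3.42] [ 0.04 -0.02  0.01]
[ 0.4959 -0.2085  0.2262] [179.97   0.   168.1 ] [ 1.01  0.81 -2.72] [-0.04 -0.01  0.02]
disc 995 [ 0.5064 -0.1927  0.217 ] [ 0.4954 -0.2049  0.2141] [0.1274 0.1251 0.0118]
rod 122 [ 0.4985 -0.2025  0.1359] [ 0.4958 -0.2035  0.1354] [0.0151 0.0137 0.0689]
rod axis [ 0.49593111 -0.2059685 ] 0.0015559797972687698
disc rim axis 111 [ 0.49494294 -0.20752057] 0.001418095647730853
```

>>> {"method": "apply_moves", "body": {"rows": [{"dx":0,"dy":0,"dz":0.2,"ax":0,"ay":0,"az":0,"hand":20},{"dx":0,"dy":0,"dz":0.4,"ax":0,"ay":0,"az":0,"hand":20},{"dx":0,"dy":0,"dz":0.5,"ax":0,"ay":0,"az":0,"hand":20},{"dx":0,"dy":0,"dz":0.58,"ax":0,"ay":0,"az":0,"hand":20},{"dx":0,"dy":0,"dz":0.62,"ax":0,"ay":0,"az":0,"hand":20},{"dx":0,"dy":0,"dz":0.65,"ax":0,"ay":0,"az":0,"hand":20}]}}

```text
t: 10.65
eef_pos: [0.4958, -0.2095, 0.2]
ee_rot: [180.0, -0.0, 168.0]
wrist_force: [0.3, 0.6, -1.7]
grip_width: 0.34
grasp_force: 30.0
```

>>> {"method": "apply_moves", "body": {"rows": [{"dx":0,"dy":0,"dz":0.04,"ax":0,"ay":0,"az":0,"hand":20},{"dx":0,"dy":0,"dz":0.08,"ax":0,"ay":0,"az":0,"hand":20},{"dx":0,"dy":0,"dz":0.12,"ax":0,"ay":0,"az":0,"hand":20},{"dx":0,"dy":0,"dz":0.12,"ax":0,"ay":0,"az":0,"hand":20}]}}

```text
t: 11.05
eef_pos: [0.4962, -0.2086, 0.195]
ee_rot: [179.9, 0.0, 168.0]
wrist_force: [1.6, 2.7, -3.1]
grip_width: 0.342
grasp_force: 30.0
```

The bore is over the tip. The spindle pushes slightly toward +x and +y, so I'll yield about 1 mm that way, as the scene camera also suggests, and keep lowering.

>>> {"method": "apply_moves", "body": {"rows": [{"dx":-0.007,"dy":0.027,"dz":0,"ax":0,"ay":0,"az":0,"hand":20},{"dx":-0.007,"dy":0.027,"dz":0.05,"ax":0,"ay":0,"az":0,"hand":20},{"dx":-0.007,"dy":0.027,"dz":0.12,"ax":0,"ay":0,"az":0,"hand":20},{"dx":-0.007,"dy":0.027,"dz":0.2,"ax":0,"ay":0,"az":0,"hand":20},{"dx":-0.007,"dy":0.027,"dz":0.25,"ax":0,"ay":0,"az":0,"hand":20},{"dx":-0.007,"dy":0.027,"dz":0.25,"ax":0,"ay":0,"az":0,"hand":20}]}}

```text
t: 11.65
eef_pos: [0.496, -0.2084, 0.1847]
ee_rot: [180.0, -0.1, 168.0]
wrist_force: [1.0, 3.5, -3.6]
grip_width: 0.344
grasp_force: 30.0
```

```bash
cat > f.py <<'E'
from h import *
F=[];Q=[];X=[]
for i in range(4):
    s=ctrl.state();F.append(s['wrist_force']);Q.append(s['torque']);X.append(np.r_[s['eef_pos'],s['ee_rot'][2]]);vision.capture('wrist')
F=np.mean(F,0);Y=np.radians(168);print('F',F.round(2),'tool xy',(-.978*F[0]+.208*F[1]).round(2),(.208*F[0]+.978*F[1]).round(2),'M',np.mean(Q,0).round(2),'X',np.mean(X,0).round(4),'t',s['t'])
E
python3 f.py
```

```text
F [ 1.21  2.3  -4.69] tool xy -0.71 2.5 M [ 0.66 -0.32 -0.02] X [  0.496   -0.2084   0.1847 168.0025] t 11.8
```

>>> {"method": "apply_moves", "body": {"rows": [{"dx":-0.01,"dy":0.025,"dz":0,"ax":0,"ay":0,"az":0,"hand":20},{"dx":-0.01,"dy":0.025,"dz":0.1,"ax":0,"ay":0,"az":0,"hand":20},{"dx":-0.01,"dy":0.025,"dz":0.2,"ax":0,"ay":0,"az":0,"hand":20},{"dx":-0.01,"dy":0.025,"dz":0.3,"ax":0,"ay":0,"az":0,"hand":20},{"dx":-0.01,"dy":0.025,"dz":0.4,"ax":0,"ay":0,"az":0,"hand":20},{"dx":-0.01,"dy":0.025,"dz":0.4,"ax":0,"ay":0,"az":0,"hand":20}]}}

```text
t: 12.45
eef_pos: [0.496, -0.2082, 0.1685]
ee_rot: [-180.0, -0.1, 168.0]
wrist_force: [0.2, 0.9, -4.6]
grip_width: 0.342
grasp_force: 30.0
```

```bash
python3 f.py
```

```text
F [ 0.14  0.16 -3.75] tool xy -0.11 0.19 M [-0.    0.01 -0.01] X [  0.4964  -0.2083   0.1689 167.9762] t 12.6
```

The spindle runs free in the bore. I'll lower on towards the dogs; contact is expected at reported z ≈ 0.084 if the notches miss, and home is 0.078.

>>> {"method": "apply_moves", "body": {"rows": [{"dx":0,"dy":0,"dz":0.2,"ax":0,"ay":0,"az":0,"hand":20},{"dx":0,"dy":0,"dz":0.4,"ax":0,"ay":0,"az":0,"hand":20},{"dx":0,"dy":0,"dz":0.6,"ax":0,"ay":0,"az":0,"hand":20},{"dx":0,"dy":0,"dz":0.8,"ax":0,"ay":0,"az":0,"hand":20},{"dx":0,"dy":0,"dz":0.9,"ax":0,"ay":0,"az":0,"hand":20},{"dx":0,"dy":0,"dz":0.9,"ax":0,"ay":0,"az":0,"hand":20}]}}

```text
t: 13.25
eef_pos: [0.4963, -0.2075, 0.1323]
ee_rot: [180.0, -0.1, 168.0]
wrist_force: [-0.2, 0.2, -3.2]
grip_width: 0.344
grasp_force: 30.0
```

```bash
python3 f.py
```

```text
F [ 0.4  -0.05 -3.46] tool xy -0.4 0.03 M [-0.01  0.02 -0.02] X [ 4.968000e-01 -2.077000e-01  1.330000e-01  1.679998e+02] t 13.4
```

>>> {"method": "apply_moves", "body": {"rows": [{"dx":0,"dy":0,"dz":0.2,"ax":0,"ay":0,"az":0,"hand":20},{"dx":0,"dy":0,"dz":0.4,"ax":0,"ay":0,"az":0,"hand":20},{"dx":0,"dy":0,"dz":0.6,"ax":0,"ay":0,"az":0,"hand":20},{"dx":0,"dy":0,"dz":0.8,"ax":0,"ay":0,"az":0,"hand":20},{"dx":0,"dy":0,"dz":0.95,"ax":0,"ay":0,"az":0,"hand":20},{"dx":0,"dy":0,"dz":1.05,"ax":0,"ay":0,"az":0,"hand":20},{"dx":0,"dy":0,"dz":1.05,"ax":0,"ay":0,"az":0,"hand":20}]}}

```text
t: 14.15
eef_pos: [0.4964, -0.2076, 0.0906]
ee_rot: [180.0, -0.1, 168.0]
wrist_force: [0.4, -0.9, -3.6]
grip_width: 0.342
grasp_force: 30.0
```

```bash
python3 f.py
```

```text
F [-0.15 -0.24 -3.18] tool xy 0.1 -0.27 M [-0.    0.01 -0.02] X [ 4.968000e-01 -2.078000e-01  9.110000e-02  1.679957e+02] t 14.3
```

>>> {"method": "apply_moves", "body": {"rows": [{"dx":0,"dy":0,"dz":0.05,"ax":0,"ay":0,"az":0,"hand":20},{"dx":0,"dy":0,"dz":0.1,"ax":0,"ay":0,"az":0,"hand":20},{"dx":0,"dy":0,"dz":0.14,"ax":0,"ay":0,"az":0,"hand":20},{"dx":0,"dy":0,"dz":0.17,"ax":0,"ay":0,"az":0,"hand":20},{"dx":0,"dy":0,"dz":0.19,"ax":0,"ay":0,"az":0,"hand":20},{"dx":0,"dy":0,"dz":0.2,"ax":0,"ay":0,"az":0,"hand":20}]}}

```text
t: 14.95
eef_pos: [0.4968, -0.2077, 0.0831]
ee_rot: [-180.0, -0.0, 168.0]
wrist_force: [-0.2, 0.2, -3.5]
grip_width: 0.343
grasp_force: 30.0
```

```bash
python3 f.py
```

```text
F [-0.19 -0.11 -3.29] tool xy 0.16 -0.15 M [ 0.   -0.    0.01] X [ 4.968000e-01 -2.077000e-01  8.320000e-02  1.679978e+02] t 15.1
```

Nothing touches yet. I'll creep another 4 mm.

>>> {"method": "apply_moves", "body": {"rows": [{"dx":0,"dy":0,"dz":0.03,"ax":0,"ay":0,"az":0,"hand":20},{"dx":0,"dy":0,"dz":0.05,"ax":0,"ay":0,"az":0,"hand":20},{"dx":0,"dy":0,"dz":0.07,"ax":0,"ay":0,"az":0,"hand":20},{"dx":0,"dy":0,"dz":0.09,"ax":0,"ay":0,"az":0,"hand":20},{"dx":0,"dy":0,"dz":0.1,"ax":0,"ay":0,"az":0,"hand":20},{"dx":0,"dy":0,"dz":0.1,"ax":0,"ay":0,"az":0,"hand":20}]}}

```text
t: 15.75
eef_pos: [0.4968, -0.2078, 0.0792]
ee_rot: [-180.0, -0.0, 168.0]
wrist_force: [0.1, -0.8, -2.8]
grip_width: 0.341
grasp_force: 30.0
```

```bash
python3 f.py
```

```text
F [-0.   -0.32 -3.15] tool xy -0.07 -0.32 M [ 0.01 -0.02  0.01] X [ 4.968000e-01 -2.078000e-01  7.920000e-02  1.679966e+02] t 15.9
```

>>> {"method": "apply_moves", "body": {"rows": [{"dx":0,"dy":0,"dz":0.015,"ax":0,"ay":0,"az":0,"hand":20},{"dx":0,"dy":0,"dz":0.03,"ax":0,"ay":0,"az":0,"hand":20},{"dx":0,"dy":0,"dz":0.04,"ax":0,"ay":0,"az":0,"hand":20},{"dx":0,"dy":0,"dz":0.04,"ax":0,"ay":0,"az":0,"hand":20}]}}

```text
t: 16.35
eef_pos: [0.4969, -0.2078, 0.0783]
ee_rot: [180.0, 0.0, 168.0]
wrist_force: [-1.6, 0.5, 4.1]
grip_width: 0.344
grasp_force: 30.0
```

```bash
python3 f.py
```

```text
F [-1.64  0.46  4.62] tool xy 1.7 0.11 M [0.35 0.42 0.02] X [ 4.969000e-01 -2.078000e-01  7.830000e-02  1.679893e+02] t 16.5
```

Contact came at reported z 0.0783; home, worked out from the grasp height of 0.0264, would be 0.0784. I'll verify the disc height with the cameras before letting go.

Run:
```python
from h import *
for n in('scene','top','wrist'):
    rgb,d,P,c=cloud(n) if n!='wrist' else wcloud()
    r=np.hypot(P[...,0]-.4965,P[...,1]+.2065)
    q=(r>.045)&(r<.06)&(abs(P[...,2]-.07)<.012)&(d>0); h=(r>.075)&(r<.085)&(abs(P[...,2]-.044)<.01)&(d>0)
    print(n,'disc top',q.sum(),np.median(P[q][:,2]).round(4),'housing',h.sum(),np.median(P[h][:,2]).round(4))
    if n=='wrist':
        p=P[q]; A=np.c_[p[:,:2],np.ones(len(p))]; w=np.linalg.lstsq(A,p[:,2],rcond=None)[0]; print('tilt deg',np.degrees(w[:2]))
```

```text
scene disc top 405 0.0703 housing 374 0.045
top disc top 177 0.0689 housing 298 0.0438
wrist disc top 8364 0.0694 housing 7126 0.0443
tilt deg [-0.00408399 -0.06883793]
```

The disc stands 25 mm above the housing; 24 would be home and 30 would be on the dogs. I'll turn it gently ±3° under this light press to check the play and settle it.

>>> {"method": "apply_moves", "body": {"rows": [{"dx":0,"dy":0,"dz":0,"ax":0,"ay":0,"az":0.2,"hand":20},{"dx":0,"dy":0,"dz":0,"ax":0,"ay":0,"az":0.4,"hand":20},{"dx":0,"dy":0,"dz":0,"ax":0,"ay":0,"az":0.6,"hand":20},{"dx":0,"dy":0,"dz":0,"ax":0,"ay":0,"az":0.6,"hand":20}]}}

```text
t: 17.1
eef_pos: [0.4968, -0.2071, 0.0783]
ee_rot: [180.0, -0.0, 165.0]
wrist_force: [-2.9, 1.9, 6.9]
grip_width: 0.342
grasp_force: 30.0
```

```bash
python3 f.py
```

```text
F [-2.42  1.7   6.58] tool xy 2.72 1.16 M [0.56 0.48 0.05] X [ 4.96800e-01 -2.07100e-01  7.83000e-02  1.65016e+02] t 17.25
```

>>> {"method": "apply_moves", "body": {"rows": [{"dx":0,"dy":0,"dz":0,"ax":0,"ay":0,"az":-0.3,"hand":20},{"dx":0,"dy":0,"dz":0,"ax":0,"ay":0,"az":-0.6,"hand":20},{"dx":0,"dy":0,"dz":0,"ax":0,"ay":0,"az":-0.9,"hand":20},{"dx":0,"dy":0,"dz":0,"ax":0,"ay":0,"az":-1.2,"hand":20},{"dx":0,"dy":0,"dz":0,"ax":0,"ay":0,"az":-1.2,"hand":20}]}}

```text
t: 17.8
eef_pos: [0.4976, -0.2071, 0.0783]
ee_rot: [179.9, 0.1, 171.1]
wrist_force: [-0.9, 2.1, 4.6]
grip_width: 0.344
grasp_force: 30.0
```

```bash
python3 f.py
```

```text
F [-1.16  1.53  5.43] tool xy 1.45 1.25 M [0.67 0.3  0.02] X [ 4.976000e-01 -2.071000e-01  7.830000e-02  1.710561e+02] t 17.95
```

>>> {"method": "apply_moves", "body": {"rows": [{"dx":0,"dy":0,"dz":0,"ax":0,"ay":0,"az":-0.2,"hand":20},{"dx":0,"dy":0,"dz":0,"ax":0,"ay":0,"az":-0.4,"hand":20},{"dx":0,"dy":0,"dz":0,"ax":0,"ay":0,"az":-0.6,"hand":20},{"dx":0,"dy":0,"dz":0,"ax":0,"ay":0,"az":-0.6,"hand":20}]}}

```text
t: 18.4
eef_pos: [0.4975, -0.2076, 0.0783]
ee_rot: [180.0, 0.1, 173.9]
wrist_force: [-1.3, 0.9, 4.8]
grip_width: 0.342
grasp_force: 30.0
```

```bash
python3 f.py
```

```text
F [-0.75  1.    5.17] tool xy 0.94 0.82 M [ 0.56  0.32 -0.21] X [ 4.975000e-01 -2.076000e-01  7.830000e-02  1.739499e+02] t 18.55
```

The yaw torque rises to −0.21 N m at +6° with the height unchanged, so the notches hold the dogs. I'll turn back to the middle of the play, ease off, and open.

>>> {"method": "apply_moves", "body": {"rows": [{"dx":0,"dy":0,"dz":0,"ax":0,"ay":0,"az":0.4,"hand":20},{"dx":0,"dy":0,"dz":0,"ax":0,"ay":0,"az":0.8,"hand":20},{"dx":0,"dy":0,"dz":0,"ax":0,"ay":0,"az":1.1,"hand":20},{"dx":0,"dy":0,"dz":-0.01,"ax":0,"ay":0,"az":1.1,"hand":20},{"dx":0,"dy":0,"dz":-0.01,"ax":0,"ay":0,"az":1.1,"hand":20},{"dx":0,"dy":0,"dz":-0.01,"ax":0,"ay":0,"az":1.1,"hand":50},{"dx":0,"dy":0,"dz":-0.01,"ax":0,"ay":0,"az":1.1,"hand":80},{"dx":0,"dy":0,"dz":-0.01,"ax":0,"ay":0,"az":1.1,"hand":80},{"dx":0,"dy":0,"dz":-0.01,"ax":0,"ay":0,"az":1.1,"hand":80},{"dx":0,"dy":0,"dz":-0.01,"ax":0,"ay":0,"az":1.1,"hand":80},{"dx":0,"dy":0,"dz":-0.01,"ax":0,"ay":0,"az":1.1,"hand":80}]}}

```text
t: 19.7
eef_pos: [0.4968, -0.2078, 0.078]
ee_rot: [-180.0, -0.0, 168.5]
wrist_force: [-0.0, -1.0, -0.0]
grip_width: 0.81
grasp_force: 0.0
```

```bash
python3 f.py
```

```text
F [ 0.08 -0.4   0.06] tool xy -0.16 -0.38 M [ 0.01 -0.03 -0.01] X [ 4.96800e-01 -2.07800e-01  7.80000e-02  1.68499e+02] t 19.85
```

Released. I'll withdraw straight up.

>>> {"method": "apply_moves", "body": {"rows": [{"dx":0,"dy":0,"dz":-0.4,"ax":0,"ay":0,"az":0,"hand":80},{"dx":0,"dy":0,"dz":-1.0,"ax":0,"ay":0,"az":0,"hand":80},{"dx":0,"dy":0,"dz":-2.0,"ax":0,"ay":0,"az":0,"hand":80},{"dx":0,"dy":0,"dz":-3.0,"ax":0,"ay":0,"az":0,"hand":80},{"dx":0,"dy":0,"dz":-4.0,"ax":0,"ay":0,"az":0,"hand":80},{"dx":0,"dy":0,"dz":-4.5,"ax":0,"ay":0,"az":0,"hand":80},{"dx":0,"dy":0,"dz":-4.5,"ax":0,"ay":0,"az":0,"hand":80},{"dx":0,"dy":0,"dz":-4.5,"ax":0,"ay":0,"az":0,"hand":80}]}}

```text
t: 20.7
eef_pos: [0.4964, -0.2075, 0.2576]
ee_rot: [180.0, -0.0, 168.5]
wrist_force: [0.3, 0.3, -0.3]
grip_width: 0.861
grasp_force: 0.0
```

Run:
```python
from h import *
rgb,d,P,c=wcloud(); r2,d2,P2,c2=cloud('scene')
save('end.png',np.hstack([cv2.resize(rgb,(400,300)),cv2.resize(r2[110:350,120:440],(400,300))]))
r=np.hypot(P[...,0]-.4965,P[...,1]+.2065)
f=lambda a,b,z,w:(lambda q:(q.sum(),np.median(P[q][:,2]).round(4)))((r>a)&(r<b)&(abs(P[...,2]-z)<w)&(d>0))
print('disc',f(.045,.06,.07,.012),'housing',f(.075,.083,.044,.01),'sleeve top',f(.008,.015,.157,.01),'tip',f(0,.004,.177,.01))
```

```text
disc (np.int64(4029), np.float64(0.0694)) housing (np.int64(2827), np.float64(0.0443)) sleeve top (np.int64(638), np.float64(0.1574)) tip (np.int64(74), np.float64(0.1765))
```

View pics/end.png

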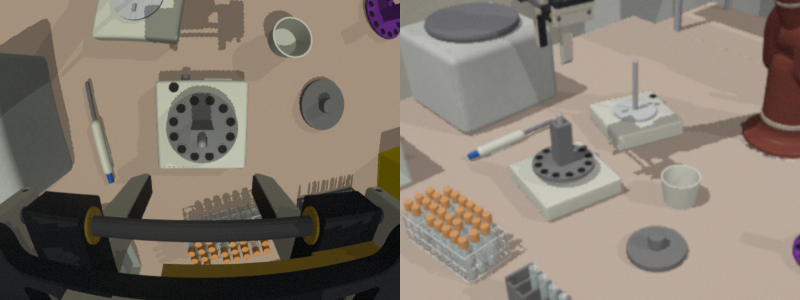

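The carousel stands upright on the far mixer, with its sleeve top at 0.157 m and the tip 20 mm above it. It is home, the gripper is clear, and nothing else has moved.

```bash
python3 -c "
from rig import close_job
print(close_job())"
```

```text
the job is handed in; nothing more can be done
None
```

The grey carousel is fully home on the far mixer, with its notches over the drive dogs and the gripper clear. One mishap: my first grasp closed on top of the sleeve, because the reported TCP lies 40 mm beyond the real fingertips, but the carousel didn't shift and nothing else was touched.

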